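Hang a shelf bracket on a slotted upright

TASK

Hang the loose shelf bracket on the slotted upright: hook its two claws into the top two slots and press it down, firmly but without forcing it, until the spring catch snaps and it sits fully home, level and square to the upright. Let go of it, and leave the bottle, the beaker and the tube rack where they stand.

Things in the scene. Friction and masses are not known exactly. Their poses are not given: they have to be found in the camera images.
- upright: Fixed slotted upright: grey post on a dark foot plate (10 mm thick, reaching 55 mm ahead of the front face), with a bare-steel slotted strip 44 mm wide, 4 mm thick, hollow behind, on its front; top 222 mm above the bench. Origin: bench level, post's centreline, in the plane of the strip's front face. x points straight out of the front face, away from the robot; y along the face; z up.
- upright_slots (a point): Nominal middle of the top slot's lower edge, on the post's centreline, 178 mm up, in the front plane. Four slots in a column, each 8 mm wide, 32 mm high, lower edges 40, 86, 132, 178 mm up. The strip was clamped by eye: the real column lies up to 12 mm to either side (y) of this point, which the measured pose does not show: find it by feel or sight. Height and front plane are exact.
- upright_catch (a point): Spring roller catch hidden behind the strip, just below the top slot; nominal centre, 14 mm behind the front face. Once hooked and lowered, the bracket comes to rest on it 7 to 11 mm above home. Some 5 to 14 N more on its top edge pushes it past (halfway down it gives way) and it snaps home. Contact forces on the upright adding up to over 80 N damage it.
- bracket_back (a point): Loose bracket, reference point: foot of its back plate, mid-width, on its underside, in the plane of the back face. x along the arm, away from the claws; z up. Home: 110 mm above the bench, x 0 to 1.5 mm in the upright's frame, axes along the upright's. Claws enter the slots with it 18 to 24 mm above home (best 21); claws that miss the slots touch the strip with it 11.5 mm ahead of the face.
- bracket_claw (a point): Underside of the upper claw's neck, at the back face, 68 mm above the bracket's underside (it rests on the top slot's lower edge when home). Two like claws, 46 mm apart in height, 5 mm thick (y), stick out 11.5 mm to -x: neck 8 mm high, with a tooth hanging 18 mm below it; the gap between tooth and back face is 5.5 mm.
- bracket_grip (a point): Where to grip the bracket from above: mid-height of its upright web, near the centre of mass, 70 mm along the arm, 42 mm above the underside. Web 10 mm thick (y), solid to 100 mm along the arm, a window beyond. The bracket is grey painted metal, 150 mm long, 85 mm high, 0.3 to 0.45 kg, standing on a foot flange 46 mm wide, 4 mm thick; back plate 24 mm wide.
- bracket_press (a point): On the web's top edge, 15 mm along the arm from the back face, 80 mm above the bracket's underside: where to press it down; farther out, leverage multiplies the load on the upright. The edge is 10 mm wide and runs level to the arm's end.
- bottle: Amber bottle, 66 mm across, 150 mm high, loose; origin at the centre of its underside. Must stay where it stands.
- beaker: Glass beaker, 80 mm across, 100 mm high, loose; origin at the centre of its underside. Must stay where it stands.
- tube_rack: White tube rack, 90 x 160 mm, 81 mm high with its tubes, loose; origin at the centre of its underside. Must stay where it stands.
Things that resemble listed ones, but are neither listed nor needed, are in the scene too. Of the things shaped like the upright, the grey one is meant. Of the things that look like the part that bears bracket_back, the larger one is meant.

How it is judged (in metres and radians):
On the way, in this order (a step that is already met when the one before it is completed fails the run):
1. both claws are through the top two slots, the bracket not yet pressed down (x of bracket_back in the frame of upright between -0.003 and 0.004 m and y of bracket_back in the frame of upright between -0.017 and 0.017 m and z of bracket_back in the frame of upright between 0.117 and 0.136 m), for 0.1 s.
2. the bracket is pressed down past the catch (x of bracket_back in the frame of upright between -0.003 and 0.004 m and y of bracket_back in the frame of upright between -0.017 and 0.017 m and z of bracket_back in the frame of upright between 0.107 and 0.113 m), for 0.1 s.
At the end, for the whole second after the job is handed in: The bracket hangs by both claws in the top two slots, within 3 mm of its home height, its back face within 4 mm of the strip's front face, upright within 4 degrees and square to the upright within 7 degrees (all of step 2 and angle between bracket_back's own z axis and vertical below 0.07 rad and angle between the x axis of bracket_back and the x axis of upright, either way round below 0.12 rad); the robot touches nothing.
It fails at once if the upright is loaded (by bracket or robot) with more than 80 N in all (contact force between upright and anything else above 80 N).
It fails at once if the bottle is moved more than 20 mm or tipped (distance of bottle from where it was at the start of the episode above 0.02 m or angle between bottle's own z axis and vertical above 0.3 rad).
It fails at once if the beaker is moved more than 20 mm or tipped (distance of beaker from where it was at the start of the episode above 0.02 m or angle between beaker's own z axis and vertical above 0.3 rad).
It fails at once if the tube rack is moved more than 20 mm or tipped (distance of tube_rack from where it was at the start of the episode above 0.02 m or angle between tube_rack's own z axis and vertical above 0.3 rad).
It also fails if it takes over 72 s, if anything falls off the work surface, if the arm or the gripper's body presses on something with over 40 N, if the wrist force passes 120 N, or if a joint passes its speed limit or range.

ROBOT

A 6-joint arm with a two-finger parallel gripper is mounted at the origin on the work surface. World frame = base frame: x ahead of the robot, y to its left, z up, the work surface at z = 0. Lengths are in m, angles in degrees, forces in N, time in s.
With the tool pointing down it reaches from about 0.25 to 0.725 m from the base axis. Payload 9.7 kg.
Tool frame: the origin (TCP) lies between the finger pads; the fingertips stand 11 mm ahead of it and the grasp point (between the pads) lies 8 mm behind it; y points along the fingers, x is the direction in which the jaws open and shut, and the axes are right-handed (so a half turn about y gives the same grasp; the last joint's range is limited). The gripper opens to 85 mm and grips with 20 to 120 N. Pads are 22 mm wide; open, the fingers measure 114 mm over their backs; the gripper's body (76 mm by 85 mm) begins 54 mm behind the grasp point. The pads swing forward as they close: fully open they stand 13 mm farther back than shut.
Start: joints at [75.974, 4.979, 10.078, 95.1, 0, 90], TCP at [0.133, 0.534, 0.242] pointing down, gripper open.
Joint ranges: [-179.16, 179.16], [-48.56, 103.87], [-65.8, 70.77], [-126.05, 130.52], [-82.76, 87.17], [-180, 180]. Speed limits (degrees/s): [127.2, 127.2, 147.25, 180, 180, 180].

INTERFACE

Orientations are given as [roll, pitch, yaw] about the fixed x, y, z axes, in that order (R = Rz(yaw) Ry(pitch) Rx(roll)).
In Python, from workcell import bot, vision gives the robot as it stands. The module is installed in compiled form; this text tells all that it offers.
- The arm moves only by the shell command python3 -m crank 'ROWS' [OPENING] [FORCE]. ROWS is text: rows parted by semicolons, each of 6 numbers parted by spaces: the shift along the tool's x, y, z in m, then the turn, a rotation vector about the tool's x, y, z in rad. A call has 1 to 8 rows; each row is the pose to reach, as a shift and turn from the pose commanded when the call began, along the tool's axes at that moment; what a row does not reach only later rows make up. A row lasts 1/10 s, in which the tool goes at most 50 mm and 8.59 degrees, less where a joint would pass 70% of its speed; a pose out of reach is approached as far as the arm can. A call with a gripper value outside its range is refused whole. OPENING is the gripper's target within -1 to 1 (shut at 1, half-way at 0, fully open at -1), set as the call begins (- or left out, the last holds). The fingers move at their own pace and stop on an object; FORCE is the grip in N (left out, the last holds). Time passes only in rows, so rows that repeat a pose let the fingers close. It gives the time, the measured TCP pose, the force and the opening at its end, in the units of the state.
- bot.get_obs(): the state, without advancing time (a new reading comes with each control period).
- vision.camera(name): name is "scene" or "top"; returns the picture (480x640x3 uint8, red, green, blue); there is no depth.
- vision.get_calibration(name): a dict with "fx", "fy", "cx", "cy" (pixels), "distortion" ([k1, k2, p1, p2, k3] as OpenCV has them; the pictures are not rectified), "rvec" (rotation vector, rad) and "tvec" (3), from world to camera coordinates, as OpenCV has them. Camera axes: x right, y down, z forward; pixel columns grow to the right and rows downward; lengths in m; the calibration is good to about 2 mm. A picture is of the moment at which its call begins. get_calibration takes no time and is no camera call.
- bot.job_done(): hands the job in, once; it reports no verdict.
The state is a dict: "time": time; "q": joint angles; "qd": joint speeds; "joint_efforts": joint torques, N m; "ee_pos": TCP position; "tcp_rot": TCP orientation; "wrist_force": force on the tool from outside, world axes, zero at the start; "torque": the same for the moment, N m; "opening": finger opening in m.
Only numpy, scipy, OpenCV 4.12 (cv2) and the standard library are available. Lean on these libraries where they do the work, as an engineer would, in place of code of your own. Each camera call takes 0.05 s, during which the arm holds its last target. There are 200 camera calls.

## Working session

There is one attempt and no reset: what is moved stays moved. The work goes in short steps, Python scripts to look and compute and a shell command to move; the robot and the scene stay as the last step left them, time stands still between calls to the robot, and variables do not carry over. Pictures are saved under pics/ and viewed, about 8 in all and at most 12, crops included, and the job is handed in when it is done.

```bash
mkdir -p pics; python3 - <<'E'
from workcell import bot, vision
import cv2
for n in("scene","top"):
    im=vision.camera(n); cv2.imwrite(f"pics/{n}0.png",im[:,:,::-1]); print(n,vision.get_calibration(n))
print(bot.get_obs())
E
```

```text
scene {'fx': 545.1486509382368, 'fy': 545.1486509382368, 'cx': 319.52340018815795, 'cy': 236.49586840196847, 'distortion': array([0.00230388, 0.        , 0.        , 0.        , 0.        ]), 'rvec': array([ 1.1642371 ,  2.32680621, -1.02114022]), 'tvec': array([ 0.32971632, -0.20080415,  1.61231733])}
top {'fx': 606.769709037831, 'fy': 606.769709037831, 'cx': 322.4328455889592, 'cy': 242.43789292507034, 'distortion': array([0.02647983, 0.        , 0.        , 0.        , 0.        ]), 'rvec': array([ 2.19509919, -2.16769871,  0.11463395]), 'tvec': array([-0.02159407,  0.57099776,  1.28185416])}
{'time': 0.1, 'q': array([7.59747308e+01, 5.00753655e+00, 1.00409651e+01, 9.51008981e+01,
       3.00785952e-04, 9.00007948e+01]), 'qd': array([-0.00602198, -0.02417946,  0.20125004,  0.02007325, -0.14338495,
        0.0741784 ]), 'joint_efforts': array([ 7.18339415e-04, -5.21561730e+01,  4.65652335e+01,  1.59237650e-02,
        1.90369448e-06, -6.94830817e-06]), 'ee_pos': array([0.13324462, 0.53341861, 0.24167558]), 'tcp_rot': array([-8.99997002e+01,  6.74695244e-02,  7.59739360e+01]), 'wrist_force': array([-0.7224729 ,  0.20204042, -0.43139296]), 'torque': array([-0.03986659,  0.00678659,  0.01547452]), 'opening': 0.08591419724895864}
```

View pics/scene0.png

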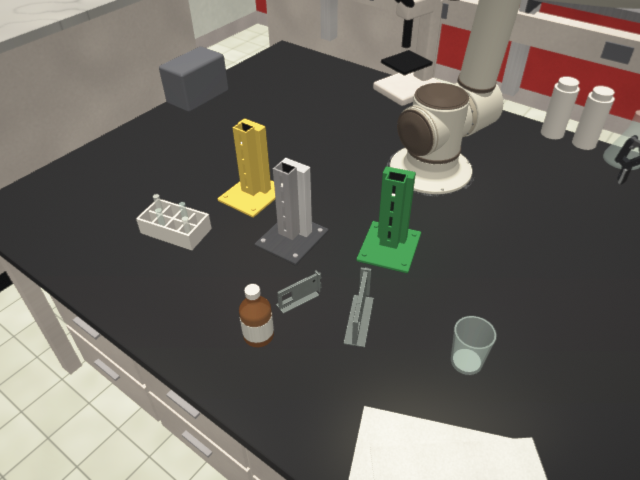

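View pics/top0.png

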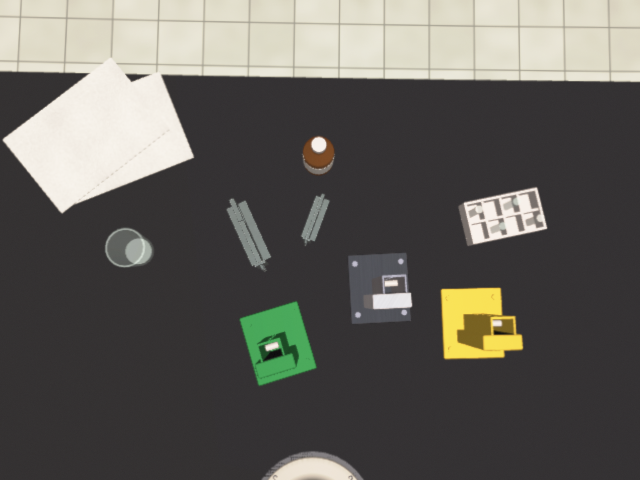

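```bash
cat > h.py <<'E'
import numpy as np, cv2
from workcell import bot, vision
def cal(n):
    c=vision.get_calibration(n); K=np.array([[c["fx"],0,c["cx"]],[0,c["fy"],c["cy"]],[0,0,1]]); return K,c["distortion"],c["rvec"],c["tvec"]
def proj(n,P):
    K,d,r,t=cal(n); return cv2.projectPoints(np.float64(P).reshape(-1,1,3),r,t,K,d)[0][:,0]
def ray(n,px):
    K,d,r,t=cal(n); R=cv2.Rodrigues(r)[0]
    u=cv2.undistortPoints(np.float64(px).reshape(-1,1,2),K,d)[:,0]
    return -R.T@t, np.c_[u,np.ones(len(u))]@R
def onz(n,px,z):
    o,D=ray(n,px); return o+D*((z-o[2])/D[:,2])[:,None]
def tri(a,b): # scene px, top px
    o1,d1=ray("scene",a);o2,d2=ray("top",b);out=[]
    for x,y in zip(d1,d2):
        s=np.linalg.lstsq(np.c_[x,-y],o2-o1,rcond=None)[0];p=o1+s[0]*x;q=o2+s[1]*y;out.append(np.r_[(p+q)/2,np.linalg.norm(p-q)])
    return np.array(out)
E
python3 - <<'E'
from h import *
for n in("scene","top"): print(n,proj(n,[[0,0,0],[.133,.534,.242],[.3,0,0]]).round(1))
s=cv2.imread("pics/scene0.png");t=cv2.imread("pics/top0.png")
def g(i): return cv2.convertScaleAbs(cv2.pow(i/255.,0.6)*255)
a=cv2.resize(g(t[240:340,335:425]),None,fx=6,fy=6,interpolation=cv2.INTER_CUBIC)[:600]
b=cv2.resize(g(t[190:280,215:280]),None,fx=6,fy=6,interpolation=cv2.INTER_CUBIC)
b=cv2.copyMakeBorder(b,0,600-b.shape[0],0,0,cv2.BORDER_CONSTANT)
a=np.hstack([a[:,:400+140],b[:, :260]]) if 0 else np.hstack([cv2.resize(a,(450,500)),cv2.resize(b[:540],(340,471)) if 0 else cv2.resize(b[:540],(350,500))])
cv2.imwrite("pics/c_top.png",a)
c=cv2.resize(g(s[150:350,250:400]),None,fx=4,fy=3,interpolation=cv2.INTER_CUBIC)
cv2.imwrite("pics/c_scene.png",c)
E
```

```text
scene [[431.  168.6]
 [643.7 193.6]
 [375.8 222.8]]
top [[ 3.122e+02  5.141e+02]
 [-5.000e-01  4.828e+02]
 [ 3.141e+02  3.688e+02]]
```

View pics/c_top.png

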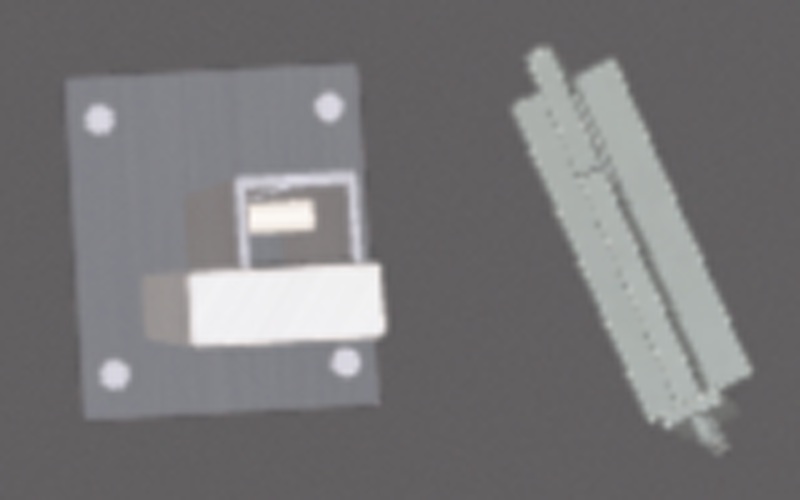

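View pics/c_scene.png

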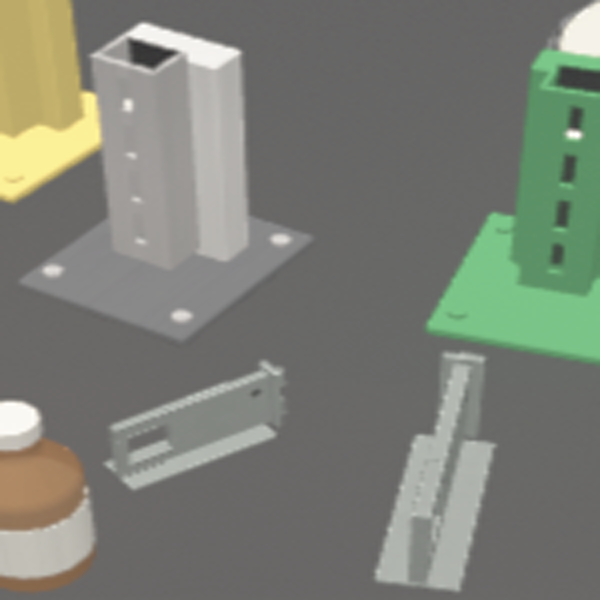

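```bash
python3 - <<'E'
from h import *
L=lambda u,v:(335+u/5-.4,240+v/5-.4)
B=lambda u,v:(215+(u-450)/5.385-.4,190+v/5.556-.4)
print("top front corners",onz("top",[L(235,177),L(358,172)],.222))
print("foot",onz("top",[L(65,78),L(358,65),L(380,405),L(85,418)],.010))
# bracket flange corners (far-left, far-right, near-right, near-left)
print("flange",onz("top",[B(513,105),B(613,60),B(752,375),B(660,425)],.004))
print("web top end",onz("top",[B(525,55),B(548,45)],.08), "claws",onz("top",[B(722,448),B(705,452)],.08))
s=cv2.imread("pics/scene0.png")[155:250,268:318]
g=cv2.cvtColor(s,cv2.COLOR_BGR2GRAY).astype(float)
g=np.clip((g-60)/(190-60)*255,0,255).astype(np.uint8)
cv2.imwrite("pics/slots.png",cv2.resize(g,(500,570),interpolation=cv2.INTER_NEAREST) if 0 else cv2.resize(g,None,fx=6,fy=6,interpolation=cv2.INTER_NEAREST))
g=cv2.cvtColor(s,cv2.COLOR_BGR2GRAY)
for r in range(8,90,4): print(155+r,g[r,2:32])
E
```

```text
top front corners [[ 0.4951038  -0.12044699  0.222     ]
 [ 0.49750194 -0.16538608  0.222     ]]
foot [[ 0.54549661 -0.06982001  0.01      ]
 [ 0.55284862 -0.19771314  0.01      ]
 [ 0.40574201 -0.20704943  0.01      ]
 [ 0.39865114 -0.07962074  0.01      ]]
flange [[0.64531397 0.19735986 0.004     ]
 [0.66388673 0.15709622 0.004     ]
 [0.53960574 0.09794136 0.004     ]
 [0.51947857 0.13473658 0.004     ]]
web top end [[0.65312835 0.18209589 0.08      ]
 [0.657031   0.17336218 0.08      ]] claws [[0.50740638 0.10339334 0.08      ]
 [0.50584831 0.10983539 0.08      ]]
163 [ 55  55  55  55  55  55  57  71 111 166 150 111  54  69  91 122 190 226
 231 232 235 236 236 235 235 234 234 231 228 227]
167 [ 56  56  62  93 145 143 117 103 101 104 103  99  54  25  20  20  20  20
  21  20  21  20  22  42  98 170 201 231 234 234]
171 [ 61  55  63 103 109 108 112 118 123 142 170 180 143  91  71  55  33  22
  23  51 112 163 134 111 104 103 110 147 169 195]
175 [ 70  55  61  92 108 109 109 110 109 110 112 113 110 109 107 110 113 113
 111 104 102 101 103 103 104 103 108 132 144 142]
179 [ 83  64  60 
[... 1411 characters left out ...]
5 101 112 113 113 113 115 109 107 109 113 114
 113 113 114 112 107 105 106 108 107 108 110 126]
227 [ 59  69  86  89  90  89  89  94 111 112 112 112 113 110 107 107 112 113
 113 113 114 113 107 106 106 106 105 106 107 118]
231 [ 89  89  88  88  88  88  88  91 105 111 111 112 113 115 124 137 130 115
 112 112 113 113 108 105 105 105 105 106 107 110]
235 [ 89  89  89  89  89  89  88  88  88  89  91  94 101 111 113 113 112 112
 112 112 112 114 109 105 104 104 102  95  89  94]
239 [ 90  90  89  88  88  89  89  89  89  90  91  91  90  88  87  88  89  89
  89  92  96 105 106  96  90  89  89  90  89  88]
243 [89 90 90 89 89 90 91 92 91 89 88 88 89 88 89 90 90 89 89 90 90 90 90 91
 90 90 89 90 89 89]
```

View pics/slots.png

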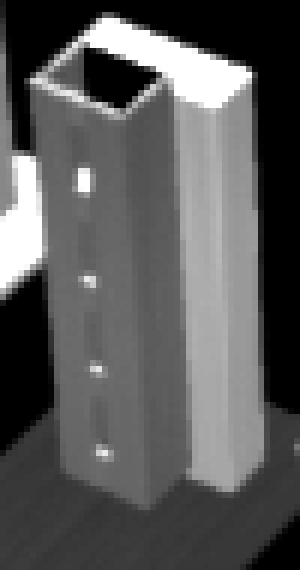

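```bash
python3 - <<'E'
from h import *
th=np.deg2rad(3.5);X=np.array([np.cos(th),np.sin(th),0]);Y=np.array([-X[1],X[0],0])
O=np.array([.4955,-.1400,0])
def face(px):
    o,D=ray("scene",px); s=((O-o)@X)/(D@X); P=o+D*s[:,None]; return np.c_[(P-O)@Y,P[:,2]].round(4)*1e3
print("slotcenters",face([[281.6,185],[282,195],[282.2,199],[283,211],[283.8,223],[284,227],[282.8,202],[283.4,215],[284.9,231]]))
for r,l,rr in((195,274.9,290.0),(211,276.2,291.6),(223,277.3,292.1)): print(r,face([[l,r],[rr,r]]))
# top rim corners triangulated: front-left(+y), front-right(-y)
print("corner img: ",proj("scene",[O+X*0+Y*.022+[0,0,.222],O-Y*.022+[0,0,.222]]), proj("scene",[O+Y*.022+[0,0,.01],O-Y*.022+[0,0,.01]]))
E
```

```text
slotcenters [[ -5.9 180.6]
 [ -6.9 150.5]
 [ -7.2 138.2]
 [ -7.6 100.6]
 [ -8.   61.5]
 [ -8.3  48. ]
 [ -6.1 129.5]
 [ -7.3  87.9]
 [ -6.4  35.5]]
195 [[-28.8 141. ]
 [ 17.1 160.8]]
211 [[-29.1  90.7]
 [ 18.9 112.7]]
223 [[-28.9  51.5]
 [ 18.1  74. ]]
corner img:  [[290.43223098 174.46488096]
 [274.83690098 168.24622316]] [[294.55096335 242.59280897]
 [280.52262795 236.13208449]]
```

```bash
cat >> h.py <<'E'
from scipy.spatial.transform import Rotation as Ro
def to(p,yaw=None):
    o=bot.get_obs();R=Ro.from_euler("xyz",o["tcp_rot"],degrees=True);M=R.as_matrix()
    d=M.T@(np.array(p)-o["ee_pos"])
    T=R if yaw is None else Ro.from_matrix(np.c_[[np.cos(np.deg2rad(yaw)),np.sin(np.deg2rad(yaw)),0],[0,0,-1],[-np.sin(np.deg2rad(yaw)),np.cos(np.deg2rad(yaw)),0]])
    print("t",round(o["time"],2),"pos",o["ee_pos"].round(4),"rot",np.round(o["tcp_rot"],2),"F",o["wrist_force"].round(1),"open",round(o["opening"],4),"q",o["q"].round(0))
    print("ROW",d.round(4),(R.inv()*T).as_rotvec().round(4))
E
python3 -m crank '-0.2713 0 -0.5314 0 -0.698 0; -0.2713 0 -0.5314 0 -0.698 0; -0.2713 0 -0.5314 0 -0.698 0; -0.2713 0 -0.5314 0 -0.698 0; -0.2713 0 -0.5314 0 -0.698 0; -0.2713 0 -0.5314 0 -0.698 0; -0.2713 0 -0.5314 0 -0.698 0; -0.2713 0 -0.5314 0 -0.698 0' -1
python3 -c "
from h import *
to([.583,.142,.2],116)"
```

```text
time: 0.9
ee_pos: [0.4181, 0.2854, 0.2422]
tcp_rot: [-90.0, -0.0, 116.0]
wrist_force: [-0.1, 1.6, -0.2]
opening: 0.0853
t 0.9 pos [0.4181 0.2854 0.2422] rot [-89.99  -0.   115.98] F [-0.1  1.6 -0.2] open 0.0853 q [34. -1.  4. 95.  0.  8.]
ROW [-0.2012  0.0422 -0.0854] [-0.0001 -0.0003  0.    ]
```

```bash

python3 -m crank '-0.2012 0.0422 -0.0854 0 0 0;-0.2012 0.0422 -0.0854 0 0 0;-0.2012 0.0422 -0.0854 0 0 0;-0.2012 0.0422 -0.0854 0 0 0;-0.2012 0.0422 -0.0854 0 0 0;-0.2012 0.0422 -0.0854 0 0 0'
python3 -m crank '0 0.05 0 0 0 0;0 0.09 0 0 0 0;0 0.12 0 0 0 0;0 0.145 0 0 0 0;0 0.163 0 0 0 0;0 0.163 0 0 0 0'
python3 - <<'E'
from h import *
to([.583,.142,.037],116)
s=vision.camera("scene")[200:380,290:450,::-1]
s=cv2.convertScaleAbs(cv2.pow(s/255.,.6)*255);cv2.imwrite("pics/g1.png",cv2.resize(s,None,fx=3,fy=3,interpolation=cv2.INTER_CUBIC))
E
```

```text
time: 1.5
ee_pos: [0.5831, 0.1411, 0.1979]
tcp_rot: [-89.8, -0.0, 115.8]
wrist_force: [0.7, 0.1, 1.0]
opening: 0.0855
time: 2.1
ee_pos: [0.5796, 0.1439, 0.0344]
tcp_rot: [-89.7, -0.1, 116.0]
wrist_force: [-0.3, -0.8, -0.2]
opening: 0.0852
t 2.1 pos [0.5796 0.1439 0.0344] rot [-8.9730e+01 -7.0000e-02  1.1601e+02] F [-0.3 -0.8 -0.2] open 0.0852 q [ 14.  13.  -4.  73.   0. -12.]
ROW [-0.0032 -0.0026 -0.0022] [-0.0047  0.0002  0.0012]
```

View pics/g1.png

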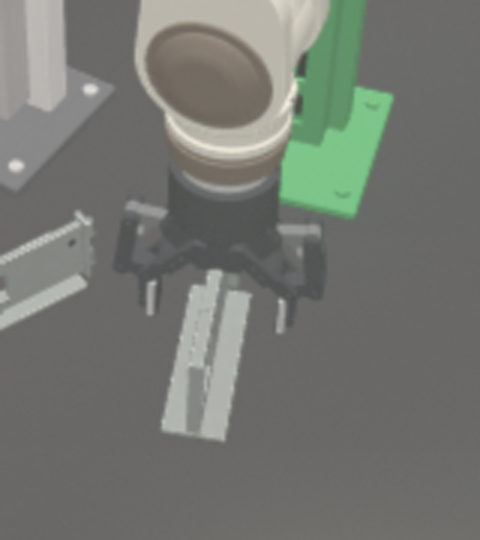

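The gripper straddles the web (web near (205,330) of the crop, fingers at (150,295) and (282,315)). Closing.

```bash

python3 -m crank '-0.003 -0.003 -0.002 -0.0047 0 0;-0.003 -0.003 -0.002 -0.0047 0 0;-0.003 -0.003 -0.002 -0.0047 0 0;-0.003 -0.003 -0.002 -0.0047 0 0;-0.003 -0.003 -0.002 -0.0047 0 0;-0.003 -0.003 -0.002 -0.0047 0 0;-0.003 -0.003 -0.002 -0.0047 0 0;-0.003 -0.003 -0.002 -0.0047 0 0' 1 70
python3 -m crank '0 0 0 0 0 0;0 0 0 0 0 0;0 0 0 0 0 0;0 0 0 0 0 0'
python3 -m crank '0 -0.02 0 0 0 0;0 -0.05 0 0 0 0;0 -0.09 0 0 0 0;0 -0.13 0 0 0 0;0 -0.16 0 0 0 0;0 -0.16 0 0 0 0;0 -0.16 0 0 0 0'
python3 -c "
from h import *
to([.6,.06,.2],93.5)"
```

```text
time: 2.95
ee_pos: [0.5851, 0.1418, 0.0404]
tcp_rot: [-90.3, -0.0, 116.0]
wrist_force: [0.1, 0.1, 3.1]
opening: 0.009
time: 3.35
ee_pos: [0.585, 0.1418, 0.0403]
tcp_rot: [-90.3, -0.0, 116.0]
wrist_force: [-2.7, 1.2, 5.9]
opening: 0.0093
time: 4.05
ee_pos: [0.5844, 0.1413, 0.1993]
tcp_rot: [-90.2, 0.0, 116.0]
wrist_force: [0.6, 0.7, -4.7]
opening: 0.0092
t 4.05 pos [0.5844 0.1413 0.1993] rot [-90.24   0.   115.95] F [ 0.6  0.7 -4.7] open 0.0092 q [ 14.  11.  12.  91.   0. -12.]
ROW [-0.0799 -0.0008  0.0216] [0.0041 0.3919 0.0008]
```

```bash
cat >> h.py <<'E'
th=np.deg2rad(3.5);X=np.array([np.cos(th),np.sin(th),0]);Y=np.array([-X[1],X[0],0]);O=np.array([.4955,-.1400,0])
def up(x,y,z): return O+X*(x+.0718)+Y*y+np.array([0,0,z+.0404])
E
python3 -m crank '0 -0.03 0 0.0041 0 0;-0.02 -0.05 0.003 0.0041 0.1 0;-0.05 -0.05 0.01 0.0041 0.25 0;-0.08 -0.05 0.022 0.0041 0.392 0;-0.08 -0.05 0.022 0.0041 0.392 0;-0.08 -0.05 0.022 0.0041 0.392 0'
python3 -c "
from h import *
b=onz('top',[[318.5,165]],.06); print(b,up(.05,-.0064,.131))
to(up(.05,-.0064,.19),93.5)"
```

```text
time: 4.65
ee_pos: [0.599, 0.059, 0.2477]
tcp_rot: [-89.8, -0.1, 93.5]
wrist_force: [-0.3, 0.5, -3.1]
opening: 0.0091
[[ 0.73310615 -0.00364929  0.06      ]] [ 0.61746353 -0.13895235  0.1714    ]
t 4.65 pos [0.599  0.059  0.2477] rot [-8.982e+01 -6.000e-02  9.347e+01] F [-0.3  0.5 -3.1] open 0.0091 q [ 6. 13. 19. 97.  0.  2.]
ROW [-0.1988  0.017  -0.0065] [-0.0031 -0.0005  0.001 ]
```

```bash

python3 -m crank '-0.04 0.0 -0.002 -0.003 0 0;-0.09 0.0 -0.004 -0.003 0 0;-0.14 0.005 -0.006 -0.003 0 0;-0.18 0.017 -0.0065 -0.003 0 0;-0.199 0.03 -0.0065 -0.003 0 0;-0.199 0.06 -0.0065 -0.003 0 0;-0.199 0.076 -0.0065 -0.003 0 0;-0.199 0.076 -0.0065 -0.003 0 0'
python3 - <<'E'
from h import *
to(up(.05,-.0064,.131),93.5)
i=vision.camera("scene")[:,:,::-1];t=vision.camera("top")[:,:,::-1]
cv2.imwrite("pics/s2.png",i);cv2.imwrite("pics/t2.png",t)
g=lambda s:cv2.convertScaleAbs(cv2.pow(s/255.,.6)*255)
a=cv2.resize(g(i[120:270,245:345]),None,fx=4,fy=4,interpolation=cv2.INTER_CUBIC)
b=cv2.resize(g(t[190:340,335:435]),None,fx=4,fy=4,interpolation=cv2.INTER_CUBIC)
cv2.imwrite("pics/c2.png",np.hstack([a,b]))
E
```

```text
time: 5.45
ee_pos: [0.6167, -0.1371, 0.1696]
tcp_rot: [-89.8, -0.2, 93.6]
wrist_force: [-0.3, -0.7, -3.4]
opening: 0.0092
t 5.45 pos [ 0.6167 -0.1371  0.1696] rot [-89.84  -0.18  93.6 ] F [-0.3 -0.7 -3.4] open 0.0092 q [-13.  16.  14.  89.   0. -16.]
ROW [-0.0019 -0.0018 -0.0007] [-0.0027  0.0018  0.0031]
```

View pics/c2.png

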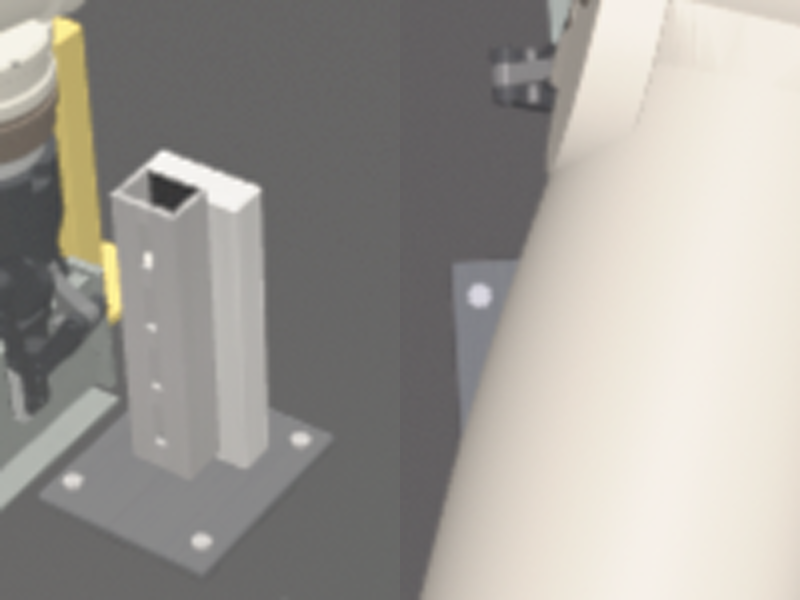

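```bash

python3 - <<'E'
from h import *
o=bot.get_obs();p=o["ee_pos"]-[0,0,.0404]
b=p-X*.0718
for dx in(0,.002,.004): print(proj("scene",[b+X*dx+Y*.023+[0,0,.004],b+X*dx+Y*.012+[0,0,.08]]).round(1))
s=cv2.imread("pics/s2.png");g=cv2.cvtColor(s,cv2.COLOR_BGR2GRAY)
print(proj("scene",[b+X*.005+Y*.023+[0,0,.004],b+X*.005+Y*.023+[0,0,.004]+Y*.002])) 
for r in range(206,226): print(r,g[r,262:282])
E
```

```text
[[278.  214.8]
 [271.9 187. ]]
[[277.5 215.2]
 [271.3 187.5]]
[[277.  215.7]
 [270.8 188. ]]
[[276.73753392 215.95499051]
 [277.4334572  216.26336718]]
206 [ 34  33  42  66  80  82  85  85  85  86  79  59  56  65 108 115 115 115
 115 115]
207 [ 33  40  63  78  82  82  82  85  86  88  79  59  56  65 106 114 116 115
 115 116]
208 [ 40  61  78  83  83  82  81  78  85  87  80  61  56  62  97 112 115 115
 114 116]
209 [ 66  78  82  83  83  82  82  84  86  87  82  66  57  62  95 113 115 114
 115 114]
210 [ 80  83  82  83  82  82  82  82  85  86  80  71  58  60  87 111 115 115
 114 115]
211 [ 83  82  83  82  82  82  82  84  85  86  81  70  58  60  84 112 115 115
 115 115]
212 [ 83  83  83  84  83  83  82  84  86  85  82  72  59  59  85 112 115 115
 115 115]
213 [ 83  83  83  83  83  83  82  84  85  86  85  76  59  60  84 111 114 114
 115 115]
214 [ 83  83  83  82  82  82  82  85  86  87  85  80  60  58  75 109 115 115
 114 115]
215 [ 83  82  82  82  82  82  81  81  85  86  86  82  61  58  73 109 114 114
 115 115]
216 [ 82  82  81  80  82  86  86  72  70  78  83  69  58  56  66 108 114 114
 114 115]
217 [ 81  82  81  82  91 117 136 120  89  73  66  59  57  57  65 108 114 115
 114 114]
218 [ 81  82  84  95 120 141 145 143 139 127  99  75  62  56  65 107 114 114
 114 114]
219 [ 83  85  98 124 140 145 146 145 144 142 139 136  90  61  63  98 112 114
 114 114]
220 [ 86 103 131 142 145 145 145 144 143 143 139 118  78  59  62  96 113 114
 113 115]
221 [107 134 143 145 145 145 144 144 143 138 111  78  61  57  63  96 112 114
 113 114]
222 [133 142 144 144 144 144 145 145 139 109  77  61  57  57  66  96 111 113
 114 113]
223 [144 144 143 143 143 145 145 140 107  75  60  56  57  64  84 100 112 113
 113 114]
224 [144 143 144 143 143 144 139 102  73  60  57  58  64  83  90 100 111 113
 112 114]
225 [144 143 143 144 144 139 100  71  59  56  59  67  84  89  90  96 111 113
 113 112]
```

```bash

python3 - <<'E'
from h import *
o=bot.get_obs();p=o["ee_pos"]-[0,0,.0404]
b=p-X*.0718
for z in (0,.02,.04,.06,.08): print(z,proj("scene",[b+Y*.012+[0,0,z]]).round(1))
g=cv2.cvtColor(cv2.imread("pics/s2.png"),cv2.COLOR_BGR2GRAY)
for r in range(180,206,2): print(r,g[r,262:282])
E
```

```text
0 [[274.4 214.4]]
0.02 [[273.8 207.8]]
0.04 [[273.1 201. ]]
0.06 [[272.5 194.1]]
0.08 [[271.9 187. ]]
180 [137 138 133 130 130 129 128 128 128 122 104  90 107 110 110 110 110 109
 105 105]
182 [136 137 136 130 130 129 129 135 179 220 222 215 134 111 110 111 111 110
 107 117]
184 [143 149 142 133 131 129 129 132 164 218 222 219 138 112 110 112 112 110
 126 215]
186 [ 82  99 125 147 146 150 144 140 151 218 222 219 157 116 111 112 112 114
 135 188]
188 [ 82 119 121 100  96  92 102 121 111 190 221 220 178 122 112 113 112 112
 113 115]
190 [122 144 148 140  96  80  85  87  94 163 218 220 181 123 112 113 113 112
 114 115]
192 [102 104  98  84  81  82  84  84  92 160 218 221 204 131 114 113 113 113
 112 108]
194 [ 98 101 102 100  91  73  58  56  59 104 209 222 219 137 113 114 114 113
 112 109]
196 [ 68  84  98 104 109 107  96  66  48  67 158 218 217 148 117 114 115 113
 114 109]
198 [ 56  56  59  71  89  94  87  73  48  78 170 189 152 118 115 114 114 113
 114 111]
200 [ 37  41  49  49  46  56  59  53  74  83 104 103  76  87 111 114 114 114
 114 115]
202 [ 35  36  35  35  36  46  63  82  85  81  71  58  57  75 110 115 115 115
 115 119]
204 [ 34  34  33  39  54  77  85  86  86  85  76  59  57  74 109 114 116 114
 115 115]
```

```bash

python3 -c "
from h import *
to(up(.020,-.006,.131),93.5)"
python3 -m crank '-0.001 -0.002 0.01 -0.0027 0.0018 0.003;-0.001 -0.002 0.02 -0.0027 0.0018 0.003;-0.001 -0.002 0.027 -0.0027 0.0018 0.003;-0.001 -0.002 0.029 -0.0027 0.0018 0.003;-0.001 -0.002 0.029 -0.0027 0.0018 0.003'
python3 -c "
from h import *
to(up(.013,-.006,.131),93.5)"
```

```text
t 5.55 pos [ 0.6179 -0.1374  0.1735] rot [-9.013e+01 -9.000e-02  9.360e+01] F [ 0.8  0.3 -1.8] open 0.0094 q [-13.  16.  15.  89.   0. -16.]
ROW [-0.0011  0.002   0.0305] [0.0023 0.0017 0.0015]
time: 6.05
ee_pos: [0.5889, -0.1413, 0.1763]
tcp_rot: [-90.4, 0.1, 93.4]
wrist_force: [0.8, 1.0, -2.5]
opening: 0.0092
t 6.05 pos [ 0.5889 -0.1413  0.1763] rot [-90.4    0.13  93.39] F [ 0.8  1.  -2.5] open 0.0092 q [-13.  11.  10.  88.  -0. -17.]
ROW [0.001  0.0049 0.0083] [ 0.007  -0.002  -0.0023]
```

```bash
cat >> h.py <<'E'
def avg(n=6):
    P=[];W=[];F=[]
    for _ in range(n):
        vision.camera("top");o=bot.get_obs();P.append(o["ee_pos"]);W.append(o["tcp_rot"]);F.append(o["wrist_force"])
    P=np.array(P);m=P.mean(0);d=m-O
    print("t",round(o["time"],2),"back x,y,z mm",(1e3*np.array([d@X-.0718,d@Y,m[2]-.0404])).round(1),"sd",(1e3*P.std(0)).round(1),"rot",np.mean(W,0).round(2),"F",np.mean(F,0).round(1),"open",round(o["opening"],4))
E
python3 -c "
from h import *
avg()"
```

```text
t 6.35 back x,y,z mm [ 21.7  -6.9 135.3] sd [0.1 0.  0.2] rot [-90.36   0.12  93.4 ] F [-0.1 -0.2 -3.1] open 0.0094
```

```bash

python3 -m crank '0.001 0.0043 0 0.0063 -0.001 -0.002;0.001 0.0043 0.003 0.0063 -0.001 -0.002;0.001 0.0043 0.006 0.0063 -0.001 -0.002;0.001 0.0043 0.006 0.0063 -0.001 -0.002'
python3 -c "
from h import *
avg(4)"
```

```text
time: 6.75
ee_pos: [0.5827, -0.1405, 0.1714]
tcp_rot: [-90.0, -0.0, 93.5]
wrist_force: [0.6, 0.8, -2.9]
opening: 0.0094
t 6.95 back x,y,z mm [ 15.6  -5.9 131.2] sd [0.1 0.  0. ] rot [-90.     0.    93.46] F [-0.1 -0.1 -3. ] open 0.0095
```

Well settled. Feel forward in small steps.

```bash

for i in 1 2; do python3 -m crank '0 0 0.001 0 0 0;0 0 0.002 0 0 0;0 0 0.003 0 0 0;0 0 0.003 0 0 0'; done
python3 -m crank '0 0 0.001 0 0 0;0 0 0.002 0 0 0;0 0 0.002 0 0 0' | grep force
python3 -c "
from h import *
avg(3)"
```

```text
time: 7.35
ee_pos: [0.58, -0.1407, 0.1714]
tcp_rot: [-90.0, 0.0, 93.5]
wrist_force: [0.0, -0.1, -2.9]
opening: 0.0094
time: 7.75
ee_pos: [0.5772, -0.1406, 0.1716]
tcp_rot: [-90.0, -0.0, 93.5]
wrist_force: [2.1, 3.4, -2.4]
opening: 0.009
wrist_force: [0.1, 5.5, -3.0]
t 8.2 back x,y,z mm [  7.3  -5.5 130.8] sd [0. 0. 0.] rot [-8.994e+01 -4.000e-02  9.346e+01] F [-0.4  5.  -3.3] open 0.0091
```

```bash

python3 -m crank '0.001 0 0 0 0 0;0.0015 0 0 0 0 0;0.0015 0 0 0 0 0'|grep force
python3 -m crank '0 0 0.001 0 0 0;0 0 0.002 0 0 0;0 0 0.003 0 0 0;0 0 0.003 0 0 0'|grep force
python3 -c "
from h import *
avg(3)"
```

```text
wrist_force: [-0.3, -0.4, -2.8]
wrist_force: [0.7, 0.0, -3.7]
t 9.05 back x,y,z mm [  4.6  -4.4 131. ] sd [0. 0. 0.] rot [-89.99   0.    93.46] F [-0.1 -0.1 -3.3] open 0.0092
```

```bash

for i in 1 2; do python3 -m crank '0 0 0.001 0 0 0;0 0 0.002 0 0 0;0 0 0.002 0 0 0'|grep force; done
python3 -c "
from h import *
avg(3)"
```

```text
wrist_force: [-0.7, 0.1, -3.5]
wrist_force: [0.1, -0.2, -3.3]
t 9.8 back x,y,z mm [  0.6  -4.4 131. ] sd [0. 0. 0.] rot [-89.99   0.    93.46] F [-0.5 -0.2 -3.1] open 0.0091
```

```bash

python3 -m crank '0 0 0.001 0 0 0;0 0 0.002 0 0 0;0 0 0.002 0 0 0'|grep force
python3 -m crank '0 0 0.001 0 0 0;0 0 0.002 0 0 0;0 0 0.002 0 0 0'|grep force
python3 - <<'E'
from h import *
avg(3)
i=vision.camera("scene")[:,:,::-1]
cv2.imwrite("pics/s3.png",i)
g=lambda s:cv2.convertScaleAbs(cv2.pow(s/255.,.6)*255)
cv2.imwrite("pics/c3.png",cv2.resize(g(i[150:250,225:325]),None,fx=6,fy=6,interpolation=cv2.INTER_CUBIC))
E
```

```text
wrist_force: [10.2, 1.2, -5.5]
wrist_force: [20.9, 2.3, -8.4]
t 10.55 back x,y,z mm [  0.2  -4.2 131.4] sd [0. 0. 0.] rot [-90.42  -0.    93.53] F [21.   1.9 -7.7] open 0.0097
```

View pics/c3.png

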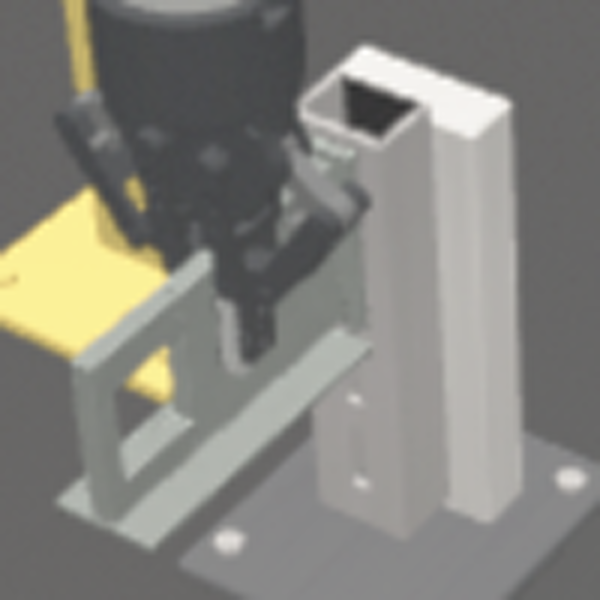

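```bash

python3 -m crank '0 0 -0.0015 0 0 0;0 0 -0.003 0 0 0;0 0 -0.003 0 0 0'|grep force
python3 -c "
from h import *
avg(2)"
python3 -m crank '0 0.002 0 0 0 0;0 0.004 0 0 0 0;0 0.006 0 0 0 0;0 0.008 0 0 0 0;0 0.008 0 0 0 0'|grep force
python3 -c "
from h import *
avg(2)"
```

```text
wrist_force: [4.7, 0.2, -3.1]
t 11.0 back x,y,z mm [  0.3  -4.3 131.2] sd [0. 0. 0.] rot [-90.07  -0.    93.47] F [ 5.9  1.  -4.2] open 0.0093
wrist_force: [6.5, 1.4, -3.3]
t 11.6 back x,y,z mm [  0.3  -4.5 123.4] sd [0. 0. 0.] rot [-9.009e+01  1.000e-02  9.347e+01] F [ 6.1  0.3 -2.7] open 0.0092
```

```bash

for i in 1 2; do python3 -m crank '0 0.001 0 0 0 0;0 0.002 0 0 0 0;0 0.003 0 0 0 0;0 0.003 0 0 0 0'|grep force
python3 -c "
from h import *
avg(2)"; done
```

```text
wrist_force: [6.2, 0.8, 2.5]
t 12.1 back x,y,z mm [  0.5  -4.5 121.2] sd [0. 0. 0.] rot [-9.016e+01  4.000e-02  9.347e+01] F [6.3 0.7 1.6] open 0.0094
wrist_force: [6.3, -0.2, -0.7]
t 12.6 back x,y,z mm [  0.5  -4.5 117.9] sd [0. 0. 0.] rot [-9.014e+01  4.000e-02  9.347e+01] F [ 6.7 -0.2 -0.3] open 0.0094
```

```bash

python3 -m crank '0 0 0 0 0 0;0 0 0 0 0 0;0 0 0 0 0 0;0 0 0 0 0 0;0 0 0 0 0 0;0 0 0 0 0 0' -1
python3 -m crank '0 -0.02 0 0 0 0;0 -0.05 0 0 0 0;0 -0.09 0 0 0 0;0 -0.1 0 0 0 0;0 -0.1 0 0 0 0;0 -0.1 0 0 0 0'
python3 - <<'E'
from h import *
avg(2)
i=vision.camera("scene")[:,:,::-1]
g=lambda s:cv2.convertScaleAbs(cv2.pow(s/255.,.6)*255)
cv2.imwrite("pics/c4.png",cv2.resize(g(i[120:250,225:325]),None,fx=4.5,fy=4.5,interpolation=cv2.INTER_CUBIC))
to(up(.018-.0718,-.0045,.25),93.5)
E
```

```text
time: 13.2
ee_pos: [0.567, -0.14, 0.1574]
tcp_rot: [-90.0, -0.0, 93.5]
wrist_force: [-0.3, 0.1, 0.2]
opening: 0.0854
time: 13.8
ee_pos: [0.567, -0.14, 0.2563]
tcp_rot: [-89.9, -0.0, 93.5]
wrist_force: [0.2, 0.3, -1.1]
opening: 0.0856
t 13.9 back x,y,z mm [ -0.7  -4.3 215.2] sd [0.1 0.  0.1] rot [-8.986e+01 -4.000e-02  9.346e+01] F [-0.4 -0.   0. ] open 0.0853
t 13.95 pos [ 0.5667 -0.1399  0.2557] rot [-8.985e+01 -4.000e-02  9.346e+01] F [ 0.5 -0.4  0.4] open 0.0852 q [-14.  10.  17.  97.  -0. -17.]
ROW [-0.0003 -0.0345  0.0531] [-0.0026 -0.0007  0.0007]
```

View pics/c4.png

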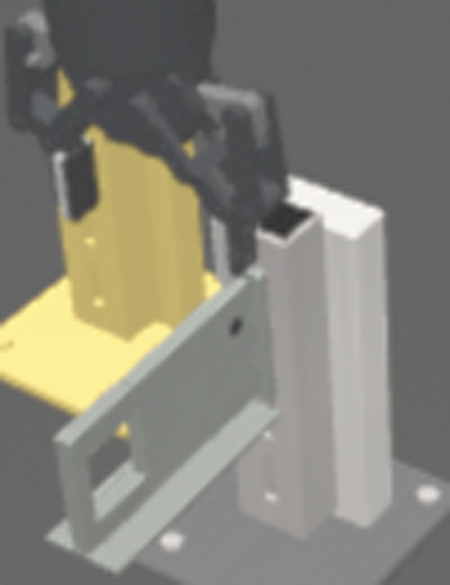

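```bash

python3 -m crank '0 -0.03 0 -0.0026 0 0;0 -0.0345 0.02 -0.0026 0 0;0 -0.0345 0.04 -0.0026 0 0;0 -0.0345 0.053 -0.0026 0 0;0 -0.0345 0.053 -0.0026 0 0;0 -0.0345 0.053 -0.0026 0 0;0 -0.0345 0.053 -0.0026 0 0;0 -0.0345 0.053 -0.0026 0 0' 1 40
python3 -m crank '0 0.02 0 0 0 0;0 0.04 0 0 0 0;0 0.06 0 0 0 0;0 0.07 0 0 0 0;0 0.074 0 0 0 0;0 0.074 0 0 0 0'
python3 - <<'E'
from h import *
avg(3)
to(up(.018-.0718,-.0045,.211-.0404),93.5)
E
```

```text
time: 14.75
ee_pos: [0.5146, -0.1431, 0.2914]
tcp_rot: [-90.1, -0.0, 93.5]
wrist_force: [-0.3, 0.6, -0.2]
opening: 0.0
time: 15.35
ee_pos: [0.5144, -0.1431, 0.2179]
tcp_rot: [-90.1, -0.0, 93.5]
wrist_force: [0.3, 0.3, 0.8]
opening: 0.0002
t 15.5 back x,y,z mm [-52.9  -4.4 178.3] sd [0.1 0.  0.2] rot [-9.019e+01  2.000e-02  9.346e+01] F [ 0.4 -0.3  0.1] open -0.0003
t 15.5 pos [ 0.5147 -0.1433  0.2189] rot [-9.021e+01  2.000e-02  9.346e+01] F [ 0.1  0.4 -0.2] open -0.0003 q [-16.   2.   5.  92.   0. -19.]
ROW [-0.0001  0.0079  0.001 ] [ 0.0036 -0.0007 -0.0004]
```

```bash

python3 -m crank '0 0.003 0.002 0.0036 0 0;0 0.006 0.002 0.0036 0 0;0 0.008 0.002 0.0036 0 0;0 0.008 0.002 0.0036 0 0'|egrep 'force|pos'
python3 -m crank '0 0.001 0 0 0 0;0 0.002 0 0 0 0;0 0.003 0 0 0 0;0 0.003 0 0 0 0'|egrep 'force|pos'
python3 -m crank '0 0.001 0 0 0 0;0 0.002 0 0 0 0;0 0.002 0 0 0 0'|egrep 'force|pos'
```

```text
ee_pos: [0.5123, -0.1433, 0.2097]
wrist_force: [0.4, -0.1, -0.6]
ee_pos: [0.5124, -0.1433, 0.2065]
wrist_force: [-0.4, 0.5, -0.8]
ee_pos: [0.5125, -0.1433, 0.2055]
wrist_force: [-1.4, -0.6, 4.2]
```

```bash

for i in 1 2 3; do python3 -m crank '0 0.001 0 0 0 0;0 0.002 0 0 0 0;0 0.002 0 0 0 0'|egrep 'force|pos'; done
```

```text
ee_pos: [0.5126, -0.1434, 0.2051]
wrist_force: [-2.6, -0.1, 13.3]
ee_pos: [0.5128, -0.1434, 0.2046]
wrist_force: [-6.3, 2.2, 23.7]
ee_pos: [0.5129, -0.1435, 0.2042]
wrist_force: [-8.4, 1.4, 34.5]
```

```bash

python3 -m crank '0 -0.004 0 0 0 0;0 -0.006 0 0 0 0;0 -0.006 0 0 0 0'|egrep 'force|pos'
python3 - <<'E'
from h import *
avg(3)
i=vision.camera("scene")[:,:,::-1]
cv2.imwrite("pics/s5.png",i)
g=lambda s:cv2.convertScaleAbs(cv2.pow(s/255.,.6)*255)
cv2.imwrite("pics/c5.png",cv2.resize(g(i[150:250,230:320]),None,fx=6,fy=6,interpolation=cv2.INTER_CUBIC))
# predicted flange px for various heights, referenced to upright; far end bottom corner (+y)
for z in (.110,.114,.118,.122): print(z,proj("scene",[O+X*.1505+Y*(.0185)+[0,0,z],O+X*.1505+Y*(-.0045+.005)+[0,0,z+.08],O+X*.1505+Y*(-.0275)+[0,0,z]]).round(1).tolist())
E
```

```text
ee_pos: [0.5126, -0.1434, 0.2053]
wrist_force: [0.2, -0.3, 8.1]
t 17.95 back x,y,z mm [-54.9  -4.4 164.9] sd [0. 0. 0.] rot [-8.998e+01  2.000e-02  9.346e+01] F [-0.7  0.1  8. ] open -0.0
0.11 [[252.0, 248.6], [241.8, 218.7], [236.2, 240.9]]
0.114 [[251.9, 247.3], [241.6, 217.3], [235.9, 239.6]]
0.118 [[251.7, 246.0], [241.4, 215.9], [235.7, 238.3]]
0.122 [[251.5, 244.7], [241.2, 214.4], [235.5, 237.0]]
```

View pics/c5.png

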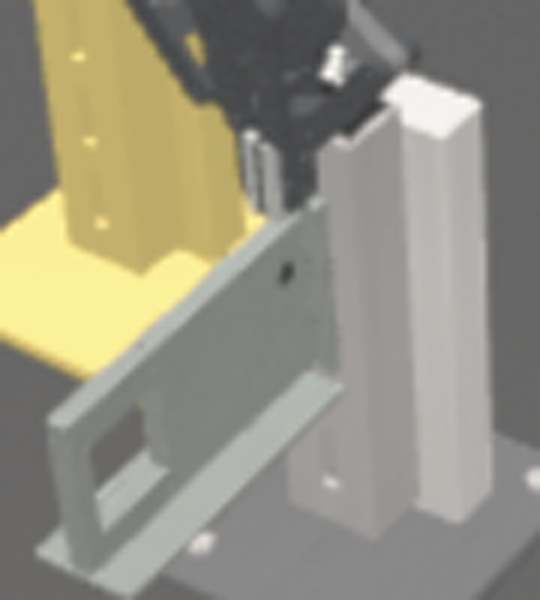

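```bash

python3 -m crank '0 -0.02 0 0 0 0;0 -0.05 0 0 0 0;0 -0.08 0 0 0 0;0 -0.1 0 0 0 0;0 -0.1 -0.03 0 0 0;0 -0.1 -0.06 0 0 0;0 -0.1 -0.06 0 0 0'|egrep 'force|pos'
python3 - <<'E'
from h import *
avg(3)
i=vision.camera("scene")[:,:,::-1];t=vision.camera("top")[:,:,::-1]
g=lambda s:cv2.convertScaleAbs(cv2.pow(s/255.,.6)*255)
a=cv2.resize(g(i[150:250,230:320]),None,fx=6,fy=6,interpolation=cv2.INTER_CUBIC)
cv2.imwrite("pics/c6.png",a)
old=cv2.imread("pics/s5.png");print("change in bracket lower part vs pressed:",np.abs(old[215:250,232:290].astype(int)-i[215:250,232:290]).max())
s3=cv2.imread("pics/s3.png").astype(np.uint8)
# vertical shift of flange end between held (131.4) and now
tpl=s3[228:243,234:262]
r=cv2.matchTemplate(i[225:262,226:272],tpl,cv2.TM_CCOEFF_NORMED);_,m,_,l=cv2.minMaxLoc(r);print("match",m,"shift",l[0]+226-234,l[1]+225-228)
E
```

```text
ee_pos: [0.5749, -0.1394, 0.3018]
wrist_force: [0.6, -0.5, 0.3]
t 18.85 back x,y,z mm [  5.3  -4.3 262.8] sd [0.5 0.  0.6] rot [-8.978e+01 -4.000e-02  9.348e+01] F [ 0.1 -0.2  0.2] open 0.0001
change in bracket lower part vs pressed: 21
match 0.8588132262229919 shift 1 8
```

View pics/c6.png

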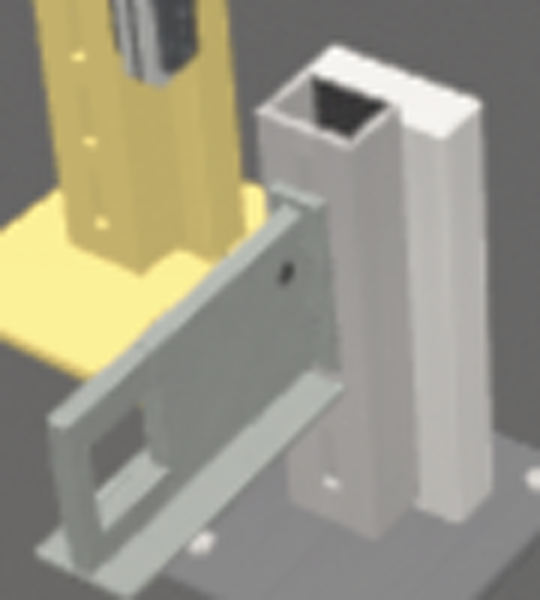

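```bash
python3 -c "
from h import *
bot.job_done(); print(bot.get_obs()['time'])"
```

```text
the job is handed in; nothing more can be done
the job is handed in; nothing more can be done
```

The bracket appears to be hanging fully home on the grey upright by both claws, and I have handed the job in at about 19 s. I gripped it by the web, found the slots by sight and by feel, pushed it flush and lowered it onto the catch. Then I let go and pressed its top edge down with the closed fingers about 17 mm from the face.

**Height:** the last picture shows it flush against the strip. From how far it moved in the scene camera, it dropped about 20–23 mm from its insertion height of 131 mm. That puts it at roughly 108–112 mm, against a home height of 110 mm.

**Tilt:** the two ends of the bracket disagree by about 3 mm, or 1° of tilt. That is within what I can read from the pixels and well under the 4° allowed.

**The snap itself:** I did not see it in the force readings. It probably came early in the press, between two readings. I kept pressing up to a wrist force of about 34 N against a hard stop before backing off, which was more than the catch needed. The load on the upright was not measured directly, but the wrist force suggests it stayed below 80 N.

**Robot and other objects:** the gripper ended about 100 mm above the bracket with no contact force. The arm never went near the bottle, beaker or tube rack, but I did not measure their positions again at the end.

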